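Check that the vent plunger is not stuck

ROBOT

A 7-joint arm with a two-finger parallel gripper is mounted at the origin on the work surface. World frame = base frame: x ahead of the robot, y to its left, z up, the work surface at z = 0. Lengths are in mm, angles in rad, forces in N, time in s.
With the tool pointing down it reaches from about 425 to 800 mm from the base axis. Payload 8.3 kg.
Tool frame: the origin (TCP) lies on the centre line of the jaws, within the pads' length; the fingertips stand 22 mm ahead of it and the grasp point (between the pads) lies 3 mm ahead of it; z points along the fingers, y is the line along which they close (so a half turn about z gives the same grasp; the last joint's range is limited). The gripper opens to 85 mm and grips with 20 to 120 N. Pads are 22 mm wide; open, the fingers measure 114 mm over their backs; the gripper's body (76 mm by 85 mm) begins 54 mm behind the grasp point. The pads swing forward as they close: fully open they stand 13 mm farther back than shut.
Start: joints at [-1.307, 0.383, 0.016, 1.37, -0.006, 1.388, -0.046], TCP at [200.583, 591.921, 253.279] pointing down, gripper open.
Joint ranges: [-2.95, 2.95], [-0.25, 2.06], [-1.52, 1.56], [0.18, 2.33], [-1.44, 4.58], [0.02, 2.06], [-3.01, 3.01]. Speed limits (rad/s): [2.39, 2.39, 3.01, 3.01, 3.14, 3.14, 3.14].

INTERFACE

Orientations are given as a unit quaternion [x, y, z, w].
In Python, from station import bot gives the robot as it stands. The module is installed in compiled form; this text tells all that it offers.
- The arm moves only by the tool jog_arm, never from a script. Its argument "plan" is text: rows parted by semicolons, each of 7 numbers parted by spaces: the shift along the tool's x, y, z in mm, then the turn, a rotation vector about the tool's x, y, z in degrees, then the gripper command: -1 is shut, 1 is fully open, values between are in proportion. A call has 1 to 5 rows; each row is the pose to reach, as a shift and turn from the pose commanded when the call began, along the tool's axes at that moment; what a row does not reach only later rows make up. A row lasts 1/12 s, in which the tool goes at most 41.7 mm and 7.16 degrees, less where a joint would pass 70% of its speed; a pose out of reach is approached as far as the arm can. A call with a gripper value outside its range is refused whole. The fingers move at their own pace and stop on an object; "newtons" is the grip in N (left out, the last holds). Time passes only in rows, so rows that repeat a pose let the fingers close. It gives the time, the measured TCP pose, the force, the opening and the grip force at its end, in the units of the state.
- bot.read_state(): the state, without advancing time (a new reading comes with each control period).
- bot.camera(name): name is "side" or "top" or "wrist"; returns a dict with "color" (400x640x3 uint8, blue, green, red), "fx", "fy", "cx", "cy" (pixels), "eye" and "orientation" of the camera in the world. Camera axes: x right, y down, z forward; pixel columns grow to the right and rows downward; lengths in mm; the calibration is good to about 2 mm. A picture is of the moment at which its call begins. There is no depth.
- bot.close_job(): hands the job in; it is judged then, once.
Trained networks look in a picture, given as the dict that the camera call returned (one of the last four; its "shot" number tells which), for a name from the list of things; names that differ only in an ending like _2 or _b are one class to them, and where a whole thing is asked for, a point or a joint stands for the part that bears it (a point fixed in the world has none). Each returns a list of dicts, best first, with "p" (0 to 1); they miss things now and then, are a little off and sometimes report something else, mostly with a low value. They report only what shows in the picture. A call takes as long as a camera call. They do not tell look-alikes from the thing itself.
- bot.look_for(target, picture): "position" ([row, column] in pixels, amid what is visible of it).
The state is a dict: "time": time; "joint_positions": joint angles; "joint_vel": joint speeds; "joint_torque": joint torques, N m; "tool_pos": TCP position; "tool_rot": TCP orientation; "force": force on the tool from outside, world axes, zero at the start; "moment": the same for the moment, N m; "grip_width": opening from 0.0 (shut) to 1.0 (fully open); "finger_force": force on a finger pad.
Only numpy, scipy, OpenCV 4.12 (cv2) and the standard library are available. Lean on these libraries where they do the work, as an engineer would, in place of code of your own. Each camera call takes 0.05 s, during which the arm holds its last target. There are 200 camera calls.

TASK

The cleaned vacuum fittings stand on the black mould plate. Check that the vent fitting, the one with the broad flat mushroom-shaped plunger head, is not stuck with resin: with the fingertips press its plunger gently all the way down, keep it down for about a second, then let it spring back up and withdraw. The vent fitting must stay standing where it is, not lifted, tipped or dragged, and the robot must not touch the other fittings, the tape roll, the pen or the scraper.

Things in the scene. Friction and masses are not known exactly. Their poses are not given: they have to be found in the camera images.
- vent: Upright vacuum fitting of bare metal, standing loose on the plate: round foot 60 mm across, stepped round body narrowing to 28 mm, body top 42 mm above its underside. This is the vent fitting: on top it has a spring plunger with a broad flat round head, 36 mm across and 6 mm thick, whose top is 60 mm above the fitting's underside. About 0.4 to 0.65 kg. Origin: centre of the underside, z up along the fitting. The plate it stands on is 15 mm thick.
- vent_top (a point): Centre of the flat top face of the vent plunger's mushroom head; it goes down with the plunger. z up.
- vent_plunger (a joint): Travel of the vent plunger in m: 0 = up, 0.010 = fully down on its stop. A spring pushes it back up: about 2 N starts it moving, about 6 N holds it fully down; beyond that it is a hard stop.
- drain: Upright vacuum fitting of bare metal, standing loose on the plate: round foot 60 mm across, stepped round body narrowing to 28 mm, body top 42 mm above its underside. This one has a narrow spring plunger, its head 14 mm across, top 60 mm above the underside. Leave alone. Origin: centre of the underside.
- hose_tail: Upright vacuum fitting of bare metal, standing loose on the plate: round foot 60 mm across, stepped round body narrowing to 28 mm, body top 42 mm above its underside. This one has a ribbed hose tail 18 mm across, top 71 mm above the underside. Leave alone. Origin: centre of the underside.
- blank: Upright vacuum fitting of bare metal, standing loose on the plate: round foot 60 mm across, stepped round body narrowing to 28 mm, body top 42 mm above its underside. This one is closed by a hexagonal cap 29 mm across, top 50 mm above the underside. Leave alone. Origin: centre of the underside.
- tape: Roll of paper tape lying flat on the plate, 72 mm across, 24 mm high. Leave alone. Origin: centre of the underside.
- pen: Marker pen lying on the plate, 130 mm long along its x, 14 mm thick. Leave alone. Origin: middle of its underside.
- scraper: Scraper lying on the bench beside the plate, about 155 mm long along its x, blade 50 mm wide, handle 16 mm thick. Leave alone. Origin: near its middle, on the underside.
There are look-alikes about, which are no part of the job. What is shaped like the vent but blue is not meant.

How it is judged:
By the outcome, as a careful person would: the job done as asked, in the order asked, and still so for the second after the job is handed in, with the robot touching nothing.
It also fails if it takes over 35 s, if anything falls off the work surface, if the arm or the gripper's body presses on something with over 40 N, if the wrist force passes 120 N, or if a joint passes its speed limit or range.

## Working session

There is one attempt and no reset: what is moved stays moved. The work goes in short steps, Python scripts to look and compute and a tool call to move; the robot and the scene stay as the last step left them, time stands still between calls to the robot, and variables do not carry over. Pictures are saved under pics/ and viewed, at most 10 in all, crops included, and the job is handed in when it is done.

Besides the shell and the picture viewer there is one more tool, called after "Emit:" as a command line: name --argument value ..., lists and objects as JSON in quotes. jog_arm: Moves the arm, as the interface text tells. Its arguments: {"type":"object","properties":{"plan":{"type":"string"},"newtons":{"type":"number"}},"required":["plan"]}

```bash
mkdir -p pics; cat > h.py <<'E'
import numpy as np, cv2
from scipy.spatial.transform import Rotation as R
from station import bot
def ray(p,rc):
    d=np.array([(rc[1]-p['cx'])/p['fx'],(rc[0]-p['cy'])/p['fy'],1.])
    d=R.from_quat(p['orientation']).apply(d); return np.array(p['eye']),d/np.linalg.norm(d)
def atz(p,rc,z):
    e,d=ray(p,rc); return e+d*(z-e[2])/d[2]
def tri(obs):
    A=0;b=0
    for p,rc in obs:
        e,d=ray(p,rc);M=np.eye(3)-np.outer(d,d);A=A+M;b=b+M@e
    return np.linalg.solve(A,b)
def proj(p,X):
    c=R.from_quat(p['orientation']).inv().apply(np.array(X)-p['eye'])
    return [p['cy']+p['fy']*c[1]/c[2],p['cx']+p['fx']*c[0]/c[2]]
E
python3 - <<'E'
from h import *
s=bot.read_state();print(s['time'],s['tool_pos'],s['tool_rot'],s['grip_width'])
for n in('top','side'):
    p=bot.camera(n);cv2.imwrite(f'pics/{n}0.png',p['color'])
    print(n,np.round(p['eye']),np.round(p['orientation'],3),p['fx'])
    for t in('vent_top','vent','drain','blank'):
        for d in bot.look_for(t,p)[:4]:print(t,np.round(d['position']),round(d['p'],2),np.round(atz(p,d['position'],75 if t=='vent_top' else 50)))
E
```

```text
0.0 [200.42511158 591.53910341 252.29112977] [ 1.62615276e-01  9.86689101e-01 -9.32260035e-04 -1.43983369e-04] 1.0024451201258713
top [ 368.  -23. 1203.] [-0.695  0.715 -0.055  0.049] 486.28080884958376
vent_top [161. 165.] 0.51 [648. 337.  75.]
vent_top [186. 254.] 0.44 [583. 128.  75.]
vent_top [205. 161.] 0.44 [543. 345.  75.]
vent [164. 168.] 0.83 [647. 338.  50.]
vent [208. 167.] 0.65 [539. 338.  50.]
vent [189. 254.] 0.58 [578. 129.  50.]
drain [220. 331.] 0.78 [499. -52.  50.]
drain [236. 265.] 0.61 [465. 106.  50.]
blank [238. 267.] 0.66 [459. 100.  50.]
side [ -74. -702.  628.] [ 0.808 -0.321  0.177 -0.462] 425.6536317416077
vent_top [159. 262.] 0.43 [639. 325.  75.]
vent_top [185. 288.] 0.4 [585. 131.  75.]
vent [172. 262.] 0.85 [614. 291.  50.]
vent [180. 234.] 0.7 [521. 307.  50.]
vent [201. 289.] 0.56 [559.  95.  50.]
vent [187. 286.] 0.16 [603. 164.  50.]
drain [235. 308.] 0.72 [484. -67.  50.]
blank [217. 258.] 0.89 [446.  86.  50.]
```

View pics/top0.png

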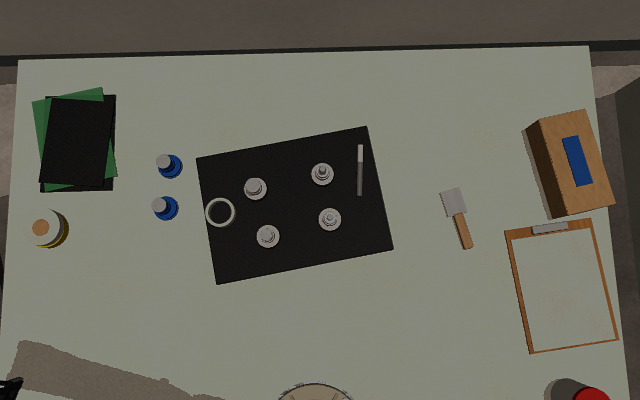

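View pics/side0.png

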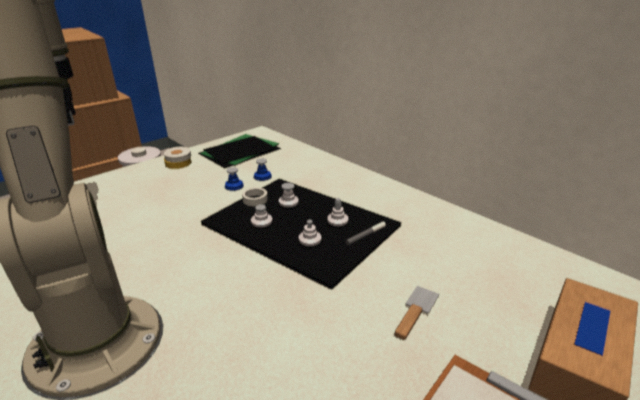

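The top view shows the lookalikes for the vent. There are two blue ones off the plate at (161,165) and (205,161), and metal fittings at (186,254), (236,267), (220,331) and (174,322). By its broad flat head, the metal one at top (186,254) / side (187,288) is the vent. I'll check it in a close crop.

```bash
python3 - <<'E'
from h import *
a=cv2.imread('pics/side0.png')[165:255,235:365];b=cv2.imread('pics/top0.png')[155:255,235:350]
f=lambda i:cv2.resize(i,(390,400),interpolation=cv2.INTER_CUBIC)
cv2.imwrite('pics/crop.png',np.hstack([f(a),f(b)]))
pt=bot.camera('top');ps=bot.camera('side')
def near(p,rc,t='vent_top'):
    L=[d for d in bot.look_for(t,p) if np.hypot(*(np.array(d['position'])-rc))<8]
    return L[0]['position'] if L else None
x,y=near(pt,(186,254)),near(ps,(185,288));print(x,y)
print(tri([(pt,x),(ps,y)]),atz(pt,x,75),atz(ps,y,75))
s=bot.read_state();print(R.from_quat(s['tool_rot']).as_matrix().round(4))
E
```

```text
[184.5, 252.7] [187.7, 288.3]
[586.69214094 130.89232066  66.27830389] [585.18638991 129.59266418  75.        ] [576.24258049 118.0625937   75.        ]
[[-9.471e-01  3.210e-01 -1.000e-04]
 [ 3.210e-01  9.471e-01 -0.000e+00]
 [ 0.000e+00 -0.000e+00 -1.000e+00]]
```

View pics/crop.png

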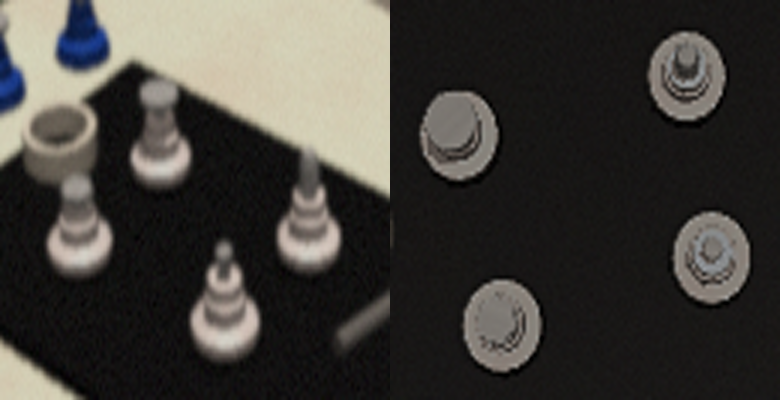

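The crop confirms it. In the left half, the fitting at (158,95) has the broad mushroom head on a thinner neck, and the others are hex cap, narrow plunger and hose tail. So the vent is at about (584,130) with its top at z≈75. In tool axes that is about (-512,-314).

Emit:
jog_arm --plan "-512 -314 0 0 0 0 -1; -512 -314 0 0 0 0 -1; -512 -314 0 0 0 0 -1; -512 -314 0 0 0 0 -1; -512 -314 0 0 0 0 -1" --newtons 30

```text
time: 1.12
tool_pos: [334.8, 430.1, 253.5]
tool_rot: [0.163, 0.987, 0.0, 0.0]
force: [1.3, -0.1, 0.9]
grip_width: 0.295
finger_force: 0.0
```

Emit:
jog_arm --plan "-334 -205 0 0 0 0 -1; -334 -205 0 0 0 0 -1; -334 -205 0 0 0 0 -1; -334 -205 0 0 0 0 -1; -334 -205 0 0 0 0 -1"

```text
time: 1.53
tool_pos: [468.0, 269.8, 253.7]
tool_rot: [0.163, 0.987, 0.0, 0.0]
force: [0.6, 0.8, 0.1]
grip_width: 0.002
finger_force: 0.0
```

Emit:
jog_arm --plan "-155 -95 70 0 0 0 -1; -155 -95 70 0 0 0 -1; -155 -95 70 0 0 0 -1; -155 -95 70 0 0 0 -1; -155 -95 70 0 0 0 -1"

```text
time: 1.95
tool_pos: [584.8, 127.6, 182.0]
tool_rot: [0.164, 0.986, -0.001, 0.0]
force: [0.2, -0.2, 0.1]
grip_width: -0.001
finger_force: 0.0
```

```bash
python3 - <<'E'
from h import *
P={n:bot.camera(n) for n in('wrist','top','side')}
s=bot.read_state();print(s['time'],s['tool_pos'],s['tool_rot'],s['force'])
tip=np.array(s['tool_pos'])+R.from_quat(s['tool_rot']).apply([0,0,22])
for n in P:
    cv2.imwrite(f'pics/{n}1.png',P[n]['color'])
    print(n,'tip px',proj(P[n],tip),'vt px',proj(P[n],[584,130,75]))
    for t in('vent_top','vent'):
        for d in bot.look_for(t,P[n])[:3]:print(t,d['position'],round(d['p'],2),np.round(atz(P[n],d['position'],75),1))
E
```

```text
2.1 [583.94469264 128.43041577 182.00374334] [ 1.65245130e-01  9.86251605e-01 -1.18198300e-03 -6.49857761e-04] [-0.78914457  0.08570656  0.67092242]
wrist tip px [np.float64(256.3698195952908), np.float64(326.49477292203164)] vt px [np.float64(200.27031231949812), np.float64(327.80369912913324)]
vent_top [183.9, 624.6] 0.88 [638.7 326.4  75. ]
vent_top [199.7, 328.2] 0.81 [583.7 130.4  75. ]
vent_top [35.8, 625.8] 0.61 [543.4 334.8  75. ]
vent [183.7, 325.5] 0.87 [572.2 132.3  75. ]
vent [42.0, 583.1] 0.72 [538.5 309.9  75. ]
vent [174.9, 594.5] 0.57 [625.6 307.6  75. ]
top tip px [np.float64(177.84060539129038), np.float64(247.93783034902216)] vt px [np.float64(184.99961473605245), np.float64(252.5313148568164)]
vent_top [162.5, 165.5] 0.75 [644.1 335.7  75. ]
vent_top [212.0, 458.8] 0.65 [ 505.9 -352.2   75. ]
vent [166.5, 165.8] 0.77 [634.4 334.8  75. ]
vent [205.8, 164.5] 0.7 [540.4 336.2  75. ]
vent [188.0, 261.2] 0.54 [576.2 109.7  75. ]
side tip px [np.float64(157.5925679601939), np.float64(286.66894729627415)] vt px [np.float64(185.35688508431656), np.float64(287.7036922940581)]
vent_top [171.8, 232.9] 0.64 [522.  311.1  75. ]
vent_top [164.2, 258.7] 0.43 [609.5 300.9  75. ]
vent [179.1, 232.4] 0.65 [494.  271.2  75. ]
vent [197.9, 284.4] 0.56 [531.8  80.8  75. ]
vent [172.6, 263.7] 0.55 [584.9 242.5  75. ]
```

View pics/wrist1.png

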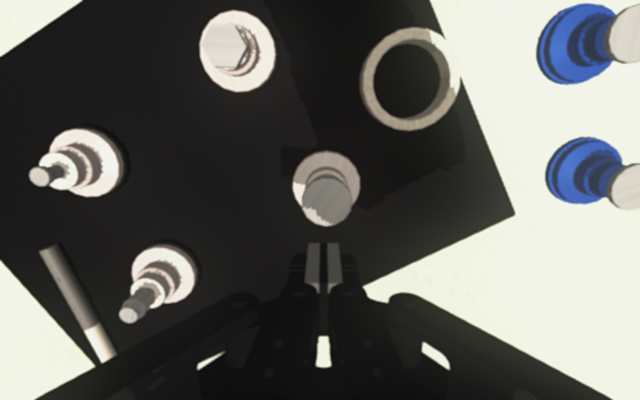

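View pics/side1.png

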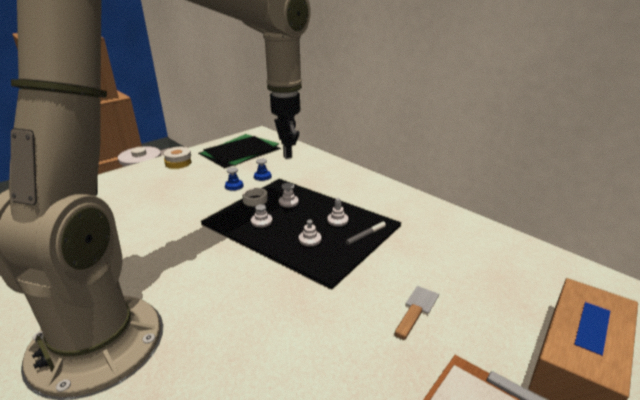

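The wrist view shows the vent head at (200,328), giving (583.7,130.4) at z 75, with the shut fingertips straight above it. It's clear of the tape at (78,410). Descending.

Emit:
jog_arm --plan "0.5 2 35 0 0 0 -1; 0.5 2 60 0 0 0 -1; 0.5 2 75 0 0 0 -1; 0.5 2 75 0 0 0 -1; 0.5 2 75 0 0 0 -1"

```text
time: 2.82
tool_pos: [582.9, 134.6, 108.3]
tool_rot: [0.162, 0.987, -0.0, -0.001]
force: [0.9, -0.4, 0.6]
grip_width: -0.003
finger_force: 0.0
```

Emit:
jog_arm --plan "0 0 2 0 0 0 -1; 0 0 4 0 0 0 -1; 0 0 6 0 0 0 -1; 0 0 8 0 0 0 -1; 0 0 8 0 0 0 -1"

```text
time: 3.23
tool_pos: [583.5, 133.9, 100.3]
tool_rot: [0.163, 0.987, 0.0, 0.0]
force: [-0.7, -0.1, 0.2]
grip_width: -0.0
finger_force: 0.0
```

Emit:
jog_arm --plan "-1.5 -3 0 0 0 0 -1; -1.5 -3 0 0 0 0 -1; -1.5 -3 2 0 0 0 -1; -1.5 -3 4 0 0 0 -1; -1.5 -3 4 0 0 0 -1"

```text
time: 3.65
tool_pos: [584.2, 130.4, 96.1]
tool_rot: [0.163, 0.987, -0.0, 0.0]
force: [1.0, 0.3, 1.6]
grip_width: -0.0
finger_force: 1.0
```

Emit:
jog_arm --plan "0 0 2 0 0 0 -1; 0 0 3 0 0 0 -1; 0 0 4 0 0 0 -1; 0 0 5 0 0 0 -1; 0 0 5 0 0 0 -1"

```text
time: 4.07
tool_pos: [584.2, 130.4, 91.3]
tool_rot: [0.163, 0.987, -0.0, 0.0]
force: [0.4, -1.4, 4.5]
grip_width: -0.0
finger_force: 1.9
```

Emit:
jog_arm --plan "0 0 1 0 0 0 -1; 0 0 2 0 0 0 -1; 0 0 3 0 0 0 -1; 0 0 4 0 0 0 -1; 0 0 4 0 0 0 -1"

```text
time: 4.48
tool_pos: [584.2, 130.4, 87.4]
tool_rot: [0.163, 0.987, 0.0, 0.0]
force: [-0.0, -2.9, 5.1]
grip_width: -0.004
finger_force: 2.7
```

Emit:
jog_arm --plan "0 0 0.5 0 0 0 -1; 0 0 1 0 0 0 -1; 0 0 1 0 0 0 -1"

```text
time: 4.73
tool_pos: [584.3, 130.4, 87.1]
tool_rot: [0.163, 0.987, 0.0, 0.0]
force: [-2.1, -3.1, 10.4]
grip_width: -0.004
finger_force: 5.2
```

The force rose to 10 N with almost no further travel, so the plunger is on its stop. Holding it there.

Emit:
jog_arm --plan "0 0 0.3 0 0 0 -1; 0 0 0.3 0 0 0 -1; 0 0 0.3 0 0 0 -1; 0 0 0.3 0 0 0 -1; 0 0 0.3 0 0 0 -1"

```text
time: 5.15
tool_pos: [584.3, 130.4, 87.1]
tool_rot: [0.163, 0.987, 0.0, 0.0]
force: [-2.5, -1.9, 12.5]
grip_width: -0.003
finger_force: 6.3
```

Emit:
jog_arm --plan "0 0 0 0 0 0 -1; 0 0 0 0 0 0 -1; 0 0 0 0 0 0 -1; 0 0 0 0 0 0 -1; 0 0 0 0 0 0 -1"

```text
time: 5.57
tool_pos: [584.3, 130.5, 87.1]
tool_rot: [0.163, 0.987, 0.0, 0.0]
force: [-2.4, -2.4, 12.4]
grip_width: -0.0
finger_force: 6.3
```

Emit:
jog_arm --plan "0 0 0 0 0 0 -1; 0 0 0 0 0 0 -1; 0 0 0 0 0 0 -1"

```text
time: 5.82
tool_pos: [584.3, 130.4, 87.1]
tool_rot: [0.163, 0.987, 0.0, 0.0]
force: [-2.4, -3.4, 12.6]
grip_width: -0.006
finger_force: 6.3
```

Emit:
jog_arm --plan "0 0 -3 0 0 0 -1; 0 0 -6 0 0 0 -1; 0 0 -9 0 0 0 -1; 0 0 -12 0 0 0 -1; 0 0 -15 0 0 0 -1"

```text
time: 6.23
tool_pos: [583.2, 131.0, 100.6]
tool_rot: [0.162, 0.987, -0.0, -0.001]
force: [0.1, -0.3, -0.2]
grip_width: 0.003
finger_force: 0.0
```

Emit:
jog_arm --plan "0 0 -20 0 0 0 -1; 0 0 -50 0 0 0 -1; 0 0 -80 0 0 0 -1; 0 0 -80 0 0 0 -1; 0 0 -80 0 0 0 -1"

```text
time: 6.65
tool_pos: [584.6, 131.2, 182.7]
tool_rot: [0.162, 0.987, 0.001, 0.001]
force: [-0.2, -0.8, -1.2]
grip_width: -0.0
finger_force: 0.0
```

```bash
python3 - <<'E'
from h import *
p=bot.camera('wrist');cv2.imwrite('pics/wrist2.png',p['color'])
s=bot.read_state();print(s['time'],s['tool_pos'],s['force'])
for d in bot.look_for('vent_top',p)[:3]:print(d['position'],d['p'],atz(p,d['position'],75))
E
```

```text
6.7 [583.65797688 131.05378684 180.99282966] [-0.14646823  1.01907104 -1.0439157 ]
[36.4, 621.0] 0.91 [542.25652853 336.87319255  75.        ]
[186.0, 622.5] 0.77 [639.95391017 330.33327049  75.        ]
[201.2, 325.4] 0.68 [584.41955198 132.1515885   75.        ]
```

View pics/wrist2.png

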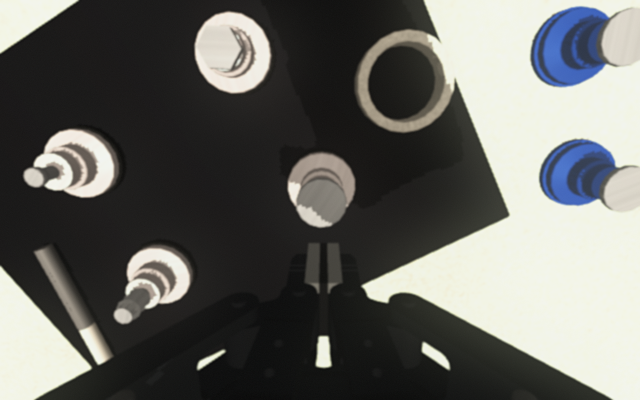

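The vent stands upright in the same place, with its head back up at (201,325). The other things haven't moved, and the gripper is clear.

```bash
python3 -c "
from station import bot
print(bot.close_job())"
```

```text
the job is handed in; nothing more can be done
None
```

I pressed the vent plunger onto its stop at about 12 N, held it down for just over a second, and it sprang back up; the last picture shows the vent standing where it was, and the job is handed in, with no verdict shown.

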